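# File the egg gauge and pocket scale on edge in the slotted rack

## Task

Put the egg gauge and the closed pocket scale away in the wooden rack: take each off its sloped metal rest and stand it on its long edge in the empty slot that fits it, the thin gauge in the narrow slot and the thick scale in the wide one, set down on the rack's base board and centred along the slot. Lower them, do not drop them, and leave the ink pad standing in the middle slot and the other things on the table where they are.

Things in the scene. Friction and masses are not known exactly. Their poses are not given: they have to be found in the camera images.
- egg_gauge: Egg gauge: flat teal plate, two round holes on its middle line, 56 (x) x 150 (y) x 8 (z) mm, 35 g; solid margins at least 12 mm wide along both long edges. Origin: centre of its underside. It leans on a rest, a long edge on the ledge, plate 30 degrees from vertical, its x axis up the slope, z to the robot's side. In the rack either long edge may be down, either face to either side.
- egg_gauge_mid (a point): Centre of the gauge (4 mm above the origin along its z); its long edges lie 28 mm from it along +-x. Axes as egg_gauge.
- egg_scale: Closed pocket scale (cover fixed): flat silver box with black cover, 68 (x) x 125 (y) x 23 (z) mm, about 0.2 kg. Origin: centre of its underside; z out of the cover. It leans on a rest as the gauge does, its x axis up the slope. In the rack either long edge may be down, either face to either side.
- egg_scale_mid (a point): Centre of the scale (11.5 mm above the origin along its z); its long edges lie 34 mm from it along +-x. Axes as egg_scale.
- rest_a: Fixed rest of bent aluminium strip, 90 x 112 x 88 mm high, holding the gauge; it may stand left or right of the other. Origin: centre of its underside. Ledge corner 40 mm above the table, ledge 30 mm deep with a 9 mm lip; two arms 14 mm wide, 49 mm either side of the middle (y), lean back 30 degrees towards its +x. Between them (84 mm) the item is free in front, behind and below for fingers.
- rest_b: The other rest, identical to rest_a, holding the scale. An item is drawn off a rest up the slope (along its own +x).
- rack: Fixed wooden rack: base board 130 (x) x 176 (y) x 10 mm, three slots along its x, side by side along its y. Origin: centre of the underside. Each slot lies between fins 6 mm thick, 20 mm long, centred 46 mm either side of the middle in x, with flared tops up to 40 mm above the board; the 72 mm between the fins is open for fingers.
- slot_narrow (a point): Centre of the narrow slot (13 mm wide, for the gauge), on the top of the base board; 58 mm from the middle slot towards +y of the rack. Axes as the rack: x along the slot.
- slot_wide (a point): Centre of the wide slot (29 mm wide, for the scale), on the top of the base board; 60 mm from the middle slot towards -y of the rack. Axes as the rack. Behind the rack, beyond x = 0.54 m and right of y = 0 in the robot's frame, stands a fixed stack of egg trays, 160 mm high: carry things over or clear of it.
- ink_pad: Closed ink pad tin, dark red lid, 72 x 102 x 18 mm, loose, standing on its long edge in the rack's middle slot (21 mm wide), 72 mm high above the base board; leave it. Origin: centre of its underside.
- date_stamp: Date stamp with a red-brown handle, 26 x 46 x 86 mm, standing on the table; leave it. Origin: centre of its underside.
- tally_counter: Round white tally counter, 52 x 45 x 22 mm, on the table between the rack and the nearer rest; leave it. Origin: centre of its underside.

How it is judged:
At the end, for the whole second after the job is handed in: Gauge in the narrow slot, scale in the wide one, each on a long edge on the base board (height within 5 mm), upright within 11 degrees, along the slot within 7 degrees, centred within 25 mm along it and 7 mm (gauge) or 8 mm (scale) across it, released, at rest (x of egg_gauge_mid in the frame of slot_narrow between -0.025 and 0.025 m and y of egg_gauge_mid in the frame of slot_narrow between -0.007 and 0.007 m and z of egg_gauge_mid in the frame of slot_narrow between 0.022 and 0.033 m and angle between egg_gauge's own z axis and vertical between 1.37 and 1.77 rad and angle between the y axis of each of egg_gauge, egg_scale and the x axis of rack, either way round below 0.12 rad and linear speed of each of egg_gauge, egg_scale below 0.02 m/s and contact force between each of egg_gauge, egg_scale and the fingers below 0.05 N and x of egg_scale_mid in the frame of slot_wide between -0.025 and 0.025 m and y of egg_scale_mid in the frame of slot_wide between -0.008 and 0.008 m and z of egg_scale_mid in the frame of slot_wide between 0.028 and 0.039 m and angle between egg_scale's own z axis and vertical between 1.37 and 1.77 rad); the robot touches nothing.
It fails at once if the gauge or the scale is dropped (falls freely, untouched by the fingers, faster than 0.5 m/s) ((contact force between egg_gauge and the fingers below 0.02 N and linear speed of egg_gauge above 0.5 m/s) or (contact force between egg_scale and the fingers below 0.02 N and linear speed of egg_scale above 0.5 m/s)).
It fails at once if the ink pad is moved more than 20 mm (distance of ink_pad from where it was at the start of the episode above 0.02 m).
It fails at once if the date stamp or the tally counter is moved more than 30 mm (distance of any of date_stamp, tally_counter from where it was at the start of the episode above 0.03 m).
It also fails if it takes over 69 s, if anything falls off the work surface, if the arm or the gripper's body presses on something with over 40 N, if the wrist force passes 120 N, or if a joint passes its speed limit or range.

## Robot

A 6-joint arm with a two-finger parallel gripper is mounted at the origin on a cart in front of the work surface, level with it; the furniture and walls round the work are solid. World frame = base frame: x ahead of the robot, y to its left, z up, the work surface at z = 0. Lengths are in m, angles in rad, forces in N, time in s.
With the tool pointing down it reaches from about 0.375 to 0.9 m from the base axis. Payload 3.1 kg.
Tool frame: the origin (TCP) lies midway between the tips of the shut fingers; the grasp point (between the pads) lies 19 mm behind it (manip.grasp_offset is the distance from the TCP to the grasp point, in m); z points along the fingers, y is the line along which they close (so a half turn about z gives the same grasp; the last joint's range is limited). The gripper opens to 85 mm and grips with 20 to 120 N. Pads are 22 mm wide; open, the fingers measure 114 mm over their backs; the gripper's body (76 mm by 85 mm) begins 54 mm behind the grasp point. The pads swing forward as they close: fully open they stand 13 mm farther back than shut.
Start: joints at [0.962, 0.527, 1.433, -0, 1.181, -0.178], TCP at [0.261, 0.568, 0.231] pointing down, gripper open.
Joint ranges: [-3.08, 3.08], [-0.75, 2.2], [0.22, 2.44], [-1.43, 4.57], [0, 2.65], [-2.85, 2.85]. Speed limits (rad/s): [2.79, 2.79, 3.14, 3.14, 3.14, 3.14].

## Interface

Orientations are given as a unit quaternion [x, y, z, w].
In Python, from station import sensors, cams, order, manip gives the robot as it stands.
- The arm moves only by the tool move_arm, never from a script. Its argument "targets" is a list of rows, each an object of numbers: "dx", "dy", "dz": the shift along the world's x, y, z normalised to -1 to 1, where 1 is 25 mm; "rx", "ry", "rz": the turn, a rotation vector about the world's x, y, z normalised to -1 to 1, where 1 is 30 degrees. A call has exactly 10 rows; each row shifts and turns the commanded pose from where the row before left it; what a row does not reach is not made up. A row lasts 1/8 s, in which the tool goes at most 62.5 mm and 10.7 degrees, less where a joint would pass 70% of its speed; a pose out of reach is approached as far as the arm can. A call with a number of a shift or a turn outside -1 to 1 is refused whole. A call with a gripper value outside its range is refused whole. "claw" is the opening in per cent of the stroke, from 0 (shut) to 100 (fully open), set as the call begins (left out, the last holds). The fingers move at their own pace and stop on an object; "newtons" is the grip in N (left out, the last holds). Time passes only in rows, so rows that do not move let the fingers close, or fill a call up. It gives the time, the measured TCP pose, the force, the opening and the grip force at its end, in the units of the state.
- sensors.sense(): the state, without advancing time (a new reading comes with each control period).
- cams.snapshot(name): name is "side" or "top" or "wrist"; returns the picture (420x560x3 uint8, red, green, blue); there is no depth.
- cams.camera_model(name): a dict with "fx", "fy", "cx", "cy" (pixels), "distortion" ([k1, k2, p1, p2, k3] as OpenCV has them; the pictures are not rectified), "extrinsics" (4x4, takes a point from world to camera coordinates). Camera axes: x right, y down, z forward; pixel columns grow to the right and rows downward; lengths in m; the calibration is good to about 2 mm. A picture is of the moment at which its call begins: read the wrist's pose just before it. camera_model takes no time and is no camera call; for the wrist camera it gives the pose at the moment of the call.
- order.sign_off(): hands the job in; it is judged then, once.
The state is a dict: "t": time; "q": joint angles; "qd": joint speeds; "tau": joint torques, N m; "tcp_pos": TCP position; "tool_rot": TCP orientation; "force": force on the tool from outside, world axes, zero at the start; "ft_torque": the same for the moment, N m; "finger_gap": opening from 0.0 (shut) to 1.0 (fully open); "gripper_force": force on a finger pad.
Only numpy, scipy, OpenCV 4.12 (cv2) and the standard library are available. Lean on these libraries where they do the work, as an engineer would, in place of code of your own. Each camera call takes 0.05 s, during which the arm holds its last target. There are 200 camera calls.

## Working session

There is one attempt and no reset: what is moved stays moved. The work goes in short steps, Python scripts to look and compute and a tool call to move; the robot and the scene stay as the last step left them, time stands still between calls to the robot, and variables do not carry over. Pictures are saved under pics/ and viewed, at most 10 in all, crops included, and the job is handed in when it is done.

Besides the shell and the picture viewer there is one more tool, called after "Call:" by a JSON object that holds its "method" and its "body". move_arm: Moves the arm, as the interface text tells. Scaled input: -1 to 1 covers 25 mm each way for a shift and 30 degrees each way for a turn. Its arguments: {"type":"object","properties":{"targets":{"type":"array"},"claw":{"type":"number"},"newtons":{"type":"number"}},"required":["targets"]}

```bash
mkdir -p pics; ls; python3 - <<'E'
from station import sensors,cams,manip
import cv2,numpy as np
for n in("top","side"):
    cv2.imwrite(f"pics/{n}0.png",cams.snapshot(n)[:,:,::-1])
    m=cams.camera_model(n);print(n,{k:np.round(v,3).tolist() for k,v in m.items() if not isinstance(v,str)})
print(sensors.sense(),manip.grasp_offset)
E
```

```text
pics
top {'fx': 413.416, 'fy': 413.416, 'cx': 280.341, 'cy': 207.072, 'distortion': [-0.009, 0.0, 0.0, 0.0, 0.0], 'extrinsics': [[-0.02, -1.0, 0.003, 0.006], [-0.997, 0.02, -0.072, 0.576], [0.072, -0.004, -0.997, 0.973], [0.0, 0.0, 0.0, 1.0]]}
side {'fx': 471.777, 'fy': 471.777, 'cx': 278.406, 'cy': 208.82, 'distortion': [-0.104, 0.0, 0.0, 0.0, 0.0], 'extrinsics': [[-0.852, -0.524, 0.001, 0.472], [-0.184, 0.298, -0.937, 0.168], [0.49, -0.798, -0.35, 0.992], [0.0, 0.0, 0.0, 1.0]]}
{'t': 0.1, 'q': array([ 9.61498592e-01,  5.28372311e-01,  1.43378339e+00,  2.93483676e-06,
        1.18138766e+00, -1.78482125e-01]), 'qd': array([ 0.00023311, -0.00107073, -0.00377533,  0.00038517, -0.00205235,
       -0.00049565]), 'tau': array([ 8.56052011e-04, -4.43308032e+01, -1.78585339e+01, -1.81821529e-04,
        3.81815335e-03, -3.42507548e-06]), 'tcp_pos': array([0.26059544, 0.56737171, 0.23042908]), 'tool_rot': array([ 2.13746270e-01,  9.76888725e-01, -9.00142140e-04, -3.75577098e-04]), 'force': array([ 0.40295275, -0.21506905, -0.25635566]), 'ft_torque': array([-0.04323127, -0.0282472 ,  0.00326107]), 'gripper_force': 0.0, 'finger_gap': 1.0006066025420886} 0.0187
```

View pics/top0.png

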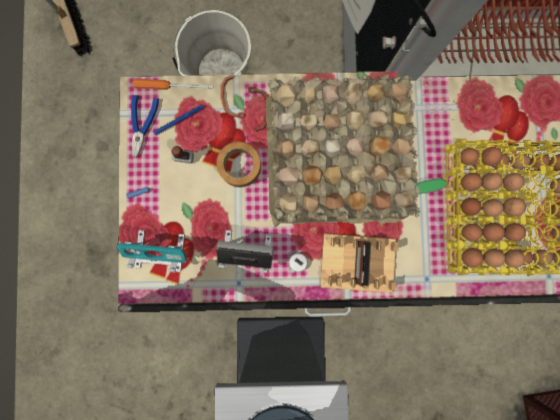

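View pics/side0.png

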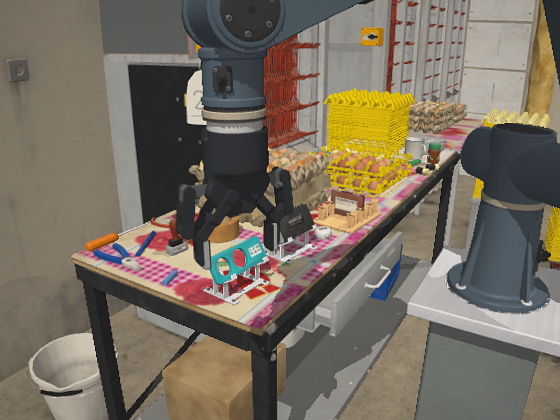

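The top view shows the teal gauge at about (150,252), the black scale at (245,255), the white counter at (298,262) and the rack with the ink pad at (360,262). The side view shows both rests tilted back, away from the robot. I'll enlarge the work area and mask the colours.

```bash
cat > h.py <<'E'
import cv2,numpy as np
from scipy.spatial.transform import Rotation as R
from station import sensors,cams
def ray(n,uv,m=None):
    m=m or cams.camera_model(n)
    K=np.array([[m['fx'],0,m['cx']],[0,m['fy'],m['cy']],[0,0,1.]])
    p=cv2.undistortPoints(np.array(uv,float).reshape(-1,1,2),K,np.array(m['distortion'],float)).reshape(-1,2)
    E=np.array(m['extrinsics']);C=-E[:3,:3].T@E[:3,3]
    return C,np.c_[p,np.ones(len(p))]@E[:3,:3]
def plane(n,uv,z,m=None):
    C,d=ray(n,uv,m); return C+d*((np.asarray(z)-C[2])/d[:,2])[:,None]
E
python3 - <<'E'
import cv2,numpy as np
from h import *
im=cv2.imread('pics/top0.png');hsv=cv2.cvtColor(im,cv2.COLOR_BGR2HSV)
cv2.imwrite('pics/crop0.png',cv2.resize(im[225:300,112:402],None,fx=2.75,fy=2.75,interpolation=cv2.INTER_CUBIC))
def big(m,off):
    c,_=cv2.findContours(m.astype(np.uint8),0,2);c=max(c,key=cv2.contourArea);return c+np.array(off)
roi=lambda x0,x1,y0,y1:(hsv[y0:y1,x0:x1],(x0,y0))
h,o=roi(112,200,225,290);g=big((abs(h[...,0].astype(int)-88)<12)&(h[...,1]>110),o)
h,o=roi(205,280,225,290);s=big((h[...,2]<75),o)
for n,c in(('g',g),('s',s)):
    b=cv2.boxPoints(cv2.minAreaRect(c));print(n,cv2.contourArea(c),b.round(1).tolist())
    e=cv2.approxPolyDP(c,4,True).reshape(-1,2);print(e.tolist());b=b[np.argsort(b[:,1])]
    print(plane('top',b,[.0885,.0885,.044,.044] if n=='g' else [.1,.1,.06,.06]).round(3).tolist())
E
```

```text
g 775.0 [[116.0, 255.8000030517578], [117.19999694824219, 242.39999389648438], [186.0, 248.60000610351562], [184.8000030517578, 262.1000061035156]]
[[117, 245], [125, 256], [185, 260], [179, 248]]
[[0.5, 0.36, 0.089], [0.483, 0.207, 0.089], [0.469, 0.38, 0.044], [0.451, 0.22, 0.044]]
s 725.5 [[215.8000030517578, 262.29998779296875], [217.3000030517578, 247.10000610351562], [272.3999938964844, 252.60000610351562], [270.8999938964844, 267.79998779296875]]
[[217, 250], [218, 262], [269, 267], [272, 257]]
[[0.485, 0.135, 0.1], [0.471, 0.014, 0.1], [0.45, 0.145, 0.06], [0.435, 0.019, 0.06]]
```

View pics/crop0.png

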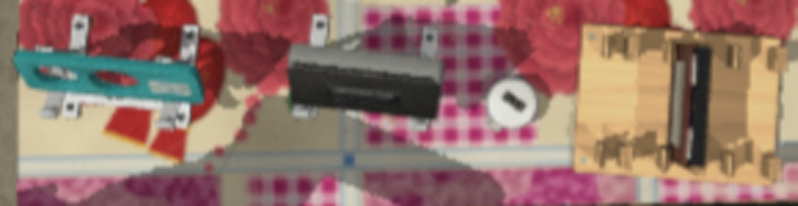

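The enlarged crop shows the narrow slot's fins at crop x≈618 (left, so +y), the ink pad at 690 and the wide slot at about 758. The gauge and scale are both yawed about -6°. Next I'll work out the wrist camera mount and go to a vantage point.

```bash
cat >> h.py <<'E'
def pose():
    s=sensors.sense();return s['tcp_pos'],R.from_quat(s['tool_rot'])
def togo(p,rot):
    "shift in units of 25mm, turn in units of 30deg (world rotvec)"
    a,b=pose();print('shift u',((np.array(p)-a)/.025).round(2).tolist(),'turn u',((rot*b.inv()).as_rotvec()/np.radians(30)).round(3).tolist())
def tool(z,y):
    z=np.array(z,float);z/=np.linalg.norm(z);y=np.array(y,float);y-=z*(y@z);y/=np.linalg.norm(y)
    return R.from_matrix(np.c_[np.cross(y,z),y,z])
E
python3 - <<'E'
from h import *
m=cams.camera_model('wrist');E=np.array(m['extrinsics']);C=-E[:3,:3].T@E[:3,3];p,r=pose()
print(m['fx'],m['distortion'],'C in tool',r.inv().apply(C-p).round(3),'axes in tool\n',(E[:3,:3]@r.as_matrix()).round(3))
yaw=np.radians(-6.3);ex=np.array([np.cos(yaw),np.sin(yaw),0]);ez=np.array([0,0,1]);up=.5*ex+.866*ez;n=-.866*ex+.5*ez
mid=np.array([.476,.292,.066]);print('mid',mid)
togo(mid+up*.13,tool(-up,-n))
togo([.47,.28,.22],tool([0,0,-1],ex))
E
```

```text
334.27278626569614 [-0.04640531  0.          0.          0.          0.        ] C in tool [ 0.072  0.001 -0.143] axes in tool
 [[-0.001  1.    -0.   ]
 [-0.958 -0.001 -0.286]
 [-0.286 -0.     0.958]]
mid [0.476 0.292 0.066]
shift u [11.2, -11.3, -2.07] turn u [-0.524, 0.925, -2.33]
shift u [8.38, -11.49, -0.42] turn u [0.001, -0.004, -2.387]
```

Call:
{"method": "move_arm", "body": {"targets": [{"dx": 1, "dy": -1, "rz": -0.24}, {"dx": 1, "dy": -1, "rz": -0.24}, {"dx": 1, "dy": -1, "rz": -0.24}, {"dx": 1, "dy": -1, "rz": -0.24}, {"dx": 1, "dy": -1, "rz": -0.24}, {"dx": 1, "dy": -1, "rz": -0.24}, {"dx": 1, "dy": -1, "rz": -0.24}, {"dx": 1, "dy": -1, "rz": -0.24}, {"dx": 0.7, "dy": -1, "rz": -0.24}, {"dx": 0.5, "dy": -1, "rz": -0.24}], "claw": 100}}

```text
schema error: expected keys dx, dy, dz, rx, ry, rz
```

```bash
cat >> h.py <<'E'
def wrist(f):
    m=cams.camera_model('wrist');im=cams.snapshot('wrist')[:,:,::-1].copy();cv2.imwrite(f,im)
    import pickle;pickle.dump(m,open(f+'.pkl','wb'));return im,m
E
python3 - <<'E'
from h import *
im,m=wrist('pics/w1.png');print(pose()[0],sensors.sense()['t'])
hsv=cv2.cvtColor(im,cv2.COLOR_BGR2HSV)
k=((abs(hsv[...,0].astype(int)-88)<12)&(hsv[...,1]>110)).astype(np.uint8)
c=max(cv2.findContours(k,0,2)[0],key=cv2.contourArea);print(cv2.contourArea(c),cv2.approxPolyDP(cv2.convexHull(c),5,True).reshape(-1,2).tolist())
E
```

```text
[0.26064384 0.56745425 0.23052487] 0.15
4.5 [[117, 418], [111, 419]]
```

View pics/w1.png

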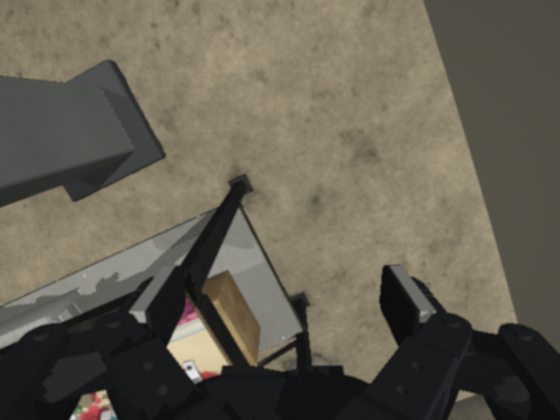

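The move was refused because every row needs all six keys, so the picture only shows the floor and table corner from the start pose. I'll send the move again in full.

Call:
{"method": "move_arm", "body": {"targets": [{"dx": 1, "dy": -1, "dz": 0, "rx": 0, "ry": 0, "rz": -0.24}, {"dx": 1, "dy": -1, "dz": 0, "rx": 0, "ry": 0, "rz": -0.24}, {"dx": 1, "dy": -1, "dz": 0, "rx": 0, "ry": 0, "rz": -0.24}, {"dx": 1, "dy": -1, "dz": 0, "rx": 0, "ry": 0, "rz": -0.24}, {"dx": 1, "dy": -1, "dz": 0, "rx": 0, "ry": 0, "rz": -0.24}, {"dx": 1, "dy": -1, "dz": 0, "rx": 0, "ry": 0, "rz": -0.24}, {"dx": 1, "dy": -1, "dz": 0, "rx": 0, "ry": 0, "rz": -0.24}, {"dx": 1, "dy": -1, "dz": 0, "rx": 0, "ry": 0, "rz": -0.24}, {"dx": 0.7, "dy": -1, "dz": 0, "rx": 0, "ry": 0, "rz": -0.24}, {"dx": 0.5, "dy": -1, "dz": 0, "rx": 0, "ry": 0, "rz": -0.24}], "claw": 100}}

```text
t: 1.4
tcp_pos: [0.4917, 0.3168, 0.2309]
tool_rot: [0.749, 0.663, -0.0, -0.0]
force: [0.2, 0.1, -0.3]
finger_gap: 1.002
gripper_force: 0.0
```

```bash
python3 - <<'E'
from h import *
im,m=wrist('pics/w2.png');print(pose()[0],sensors.sense()['t'])
hsv=cv2.cvtColor(im,cv2.COLOR_BGR2HSV)
k=((abs(hsv[...,0].astype(int)-88)<12)&(hsv[...,1]>110)).astype(np.uint8)
c=max(cv2.findContours(k,0,2)[0],key=cv2.contourArea);print(cv2.contourArea(c),cv2.approxPolyDP(cv2.convexHull(c),5,True).reshape(-1,2).tolist())
E
```

```text
[0.49311532 0.31397897 0.23091833] 1.45
4570.5 [[253, 143], [284, 151], [285, 296], [279, 299], [256, 277]]
```

View pics/w2.png

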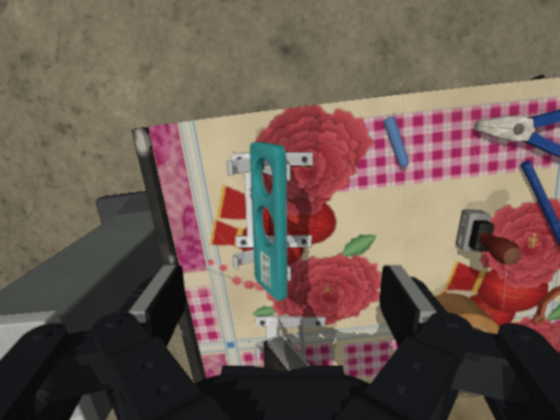

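The gauge stands complete at columns 253–286, rows 143–298, with its top edge on the right. Its two holes are in the upper two thirds and the label is below them.

```bash
python3 - <<'E'
from h import *
import pickle
m=pickle.load(open('pics/w2.png.pkl','rb'))
print('backtop',plane('w',[(284.5,151),(286,298)],[.0885,.0885],m).round(4).tolist())
print('fronttop far/near',plane('w',[(253,143),(256,277)],[.044,.044],m).round(4).tolist())
im=cv2.imread('pics/w2.png');hsv=cv2.cvtColor(im,cv2.COLOR_BGR2HSV)
k=((abs(hsv[...,0].astype(int)-88)<12)&(hsv[...,1]>110))
L=[(max(np.where(k[v])[0]) if 0 else np.where(k[v])[0].max()+.5,v) for v in range(160,291,10)]
P=plane('w',L,[.0885]*len(L),m);f=np.polyfit(P[:,1],P[:,0],1);print('edge slope',f,np.abs(P[:,0]-np.polyval(f,P[:,1])).max(),'yaw',-np.degrees(np.arctan(f[0])))
E
```

```text
backtop [[0.4992, 0.3556, 0.0885], [0.4837, 0.215, 0.0885]]
fronttop far/near [[0.4694, 0.3617, 0.044], [0.4513, 0.2178, 0.044]]
edge slope [0.11706375 0.45810406] 0.0007243538809373895 yaw -6.676869943778353
```

```bash
cat >> h.py <<'E'
def frame(yawdeg):
    y=np.radians(yawdeg);ex=np.array([np.cos(y),np.sin(y),0]);ey=np.array([-np.sin(y),np.cos(y),0]);ez=np.array([0,0,1.]);s=.5;c=3**.5/2
    return ex,ey,s*ex+c*ez,-c*ex+s*ez
E
python3 - <<'E'
from h import *
ex,ey,up,n=frame(-6.7);mid=np.array([.474,.288,.066]);T=mid-.002*up-.012*ey
print(T,up/.025);r=tool(-up,-n);togo(T+.08*up,r);togo(T,r);print(pose()[0])
E
```

```text
[0.47160678 0.27619862 0.06426795] [19.86341299 -2.33341474 34.64101615]
shift u [0.73, -1.7, -3.89] turn u [0.126, 0.994, 0.015]
shift u [-0.86, -1.51, -6.67] turn u [0.126, 0.994, 0.015]
[0.49311532 0.31397897 0.23091833]
```

Call:
{"method": "move_arm", "body": {"targets": [{"dx": 0.2, "dy": -0.43, "dz": -0.7, "rx": 0.03, "ry": 0.25, "rz": 0}, {"dx": 0.2, "dy": -0.43, "dz": -0.8, "rx": 0.03, "ry": 0.25, "rz": 0}, {"dx": 0.2, "dy": -0.42, "dz": -0.8, "rx": 0.03, "ry": 0.25, "rz": 0}, {"dx": 0.13, "dy": -0.42, "dz": -0.8, "rx": 0.03, "ry": 0.25, "rz": 0.01}, {"dx": 0, "dy": 0, "dz": -0.8, "rx": 0, "ry": 0, "rz": 0}, {"dx": 0, "dy": 0, "dz": 0, "rx": 0, "ry": 0, "rz": 0}, {"dx": -0.4, "dy": 0.05, "dz": -0.7, "rx": 0, "ry": 0, "rz": 0}, {"dx": -0.4, "dy": 0.05, "dz": -0.7, "rx": 0, "ry": 0, "rz": 0}, {"dx": 0, "dy": 0, "dz": 0, "rx": 0, "ry": 0, "rz": 0}, {"dx": 0, "dy": 0, "dz": 0, "rx": 0, "ry": 0, "rz": 0}], "claw": 60}}

```text
t: 2.7
tcp_pos: [0.4897, 0.2787, 0.1004]
tool_rot: [0.719, 0.644, -0.172, -0.194]
force: [0.3, 0.1, 0.3]
finger_gap: 0.601
gripper_force: 0.0
```

```bash
python3 - <<'E'
from h import *
ex,ey,up,n=frame(-6.7);mid=np.array([.474,.288,.066]);T=mid-.002*up-.012*ey
r=tool(-up,-n);togo(T,r);print(pose()[0]);wrist('pics/w3.png')
E
```

```text
shift u [-0.72, -0.1, -1.45] turn u [-0.006, -0.001, -0.012]
[0.48966645 0.27874044 0.10041063]
```

View pics/w3.png

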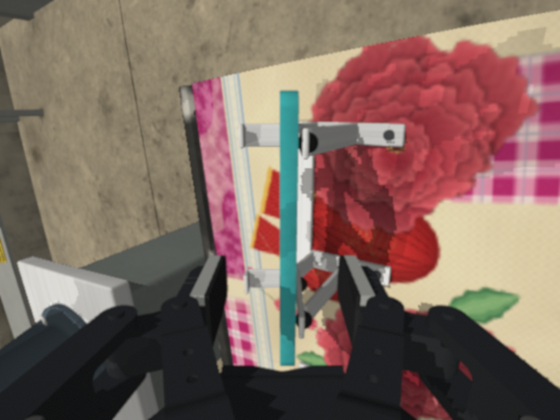

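The plate is seen edge-on at columns 281–298, rows 92–365, parallel to the tool and between the fingers (inner edges at 228 and 340). It lies slightly right of the middle, so I'll work out by how much.

```bash
python3 - <<'E'
from h import *
import pickle
m=pickle.load(open('pics/w3.png.pkl','rb'));p,r=pose()
im=cv2.imread('pics/w3.png');hsv=cv2.cvtColor(im,cv2.COLOR_BGR2HSV)
k=((abs(hsv[...,0].astype(int)-88)<12)&(hsv[...,1]>110))
cols=[(v,np.where(k[v])[0]) for v in(110,170,230,290,350)]
uv=[(c.mean(),v) for v,c in cols];rows=np.where(k.sum(1)>5)[0];print(uv,rows.min(),rows.max())
uv+= [(289,rows.min()),(289,rows.max())]
ex,ey,up,n=frame(-6.7);top=np.array([.474,.288,.066])+.028*up
C,d=ray('w',uv,m);P=C+d*(((top-C)@up)/(d@up))[:,None]
print('tool frame',r.inv().apply(P-p).round(4).tolist())
print('width mm',[(len(c)) for v,c in cols])
E
```

```text
[(np.float64(289.0), 110), (np.float64(288.5), 170), (np.float64(288.0), 230), (np.float64(288.0), 290), (np.float64(287.0), 350)] 92 364
tool frame [[0.0735, 0.0034, 0.0102], [0.0467, 0.0033, 0.0102], [0.0172, 0.0032, 0.0102], [-0.0158, 0.0034, 0.0103], [-0.0534, 0.003, 0.0103], [0.081, 0.0034, 0.0102], [-0.063, 0.0042, 0.0103]]
width mm [17, 16, 15, 15, 13]
```

Call:
{"method": "move_arm", "body": {"targets": [{"dx": -0.15, "dy": -0.03, "dz": -0.38, "rx": 0, "ry": 0, "rz": 0}, {"dx": -0.15, "dy": -0.03, "dz": -0.38, "rx": 0, "ry": 0, "rz": 0}, {"dx": -0.15, "dy": -0.03, "dz": -0.38, "rx": 0, "ry": 0, "rz": 0}, {"dx": -0.15, "dy": -0.03, "dz": -0.37, "rx": 0, "ry": 0, "rz": 0}, {"dx": 0, "dy": 0, "dz": 0, "rx": 0, "ry": 0, "rz": 0}, {"dx": 0, "dy": 0, "dz": 0, "rx": 0, "ry": 0, "rz": 0}, {"dx": 0, "dy": 0, "dz": 0, "rx": 0, "ry": 0, "rz": 0}, {"dx": 0, "dy": 0, "dz": 0, "rx": 0, "ry": 0, "rz": 0}, {"dx": 0, "dy": 0, "dz": 0, "rx": 0, "ry": 0, "rz": 0}, {"dx": 0, "dy": 0, "dz": 0, "rx": 0, "ry": 0, "rz": 0}]}}

```text
t: 4.0
tcp_pos: [0.4743, 0.2749, 0.0612]
tool_rot: [0.72, 0.644, -0.173, -0.195]
force: [-0.2, -0.2, -0.1]
finger_gap: 0.597
gripper_force: 0.0
```

Call:
{"method": "move_arm", "body": {"targets": [{"dx": 0, "dy": 0, "dz": 0, "rx": 0, "ry": 0, "rz": 0}, {"dx": 0, "dy": 0, "dz": 0, "rx": 0, "ry": 0, "rz": 0}, {"dx": 0, "dy": 0, "dz": 0, "rx": 0, "ry": 0, "rz": 0}, {"dx": 0, "dy": 0, "dz": 0, "rx": 0, "ry": 0, "rz": 0}, {"dx": 0, "dy": 0, "dz": 0, "rx": 0, "ry": 0, "rz": 0}, {"dx": 0, "dy": 0, "dz": 0, "rx": 0, "ry": 0, "rz": 0}, {"dx": 0, "dy": 0, "dz": 0, "rx": 0, "ry": 0, "rz": 0}, {"dx": 0, "dy": 0, "dz": 0, "rx": 0, "ry": 0, "rz": 0}, {"dx": 0, "dy": 0, "dz": 0, "rx": 0, "ry": 0, "rz": 0}, {"dx": 0, "dy": 0, "dz": 0, "rx": 0, "ry": 0, "rz": 0}], "claw": 0, "newtons": 35}}

```text
t: 5.25
tcp_pos: [0.471, 0.2752, 0.063]
tool_rot: [0.719, 0.643, -0.176, -0.198]
force: [-4.5, -0.4, 8.7]
finger_gap: 0.095
gripper_force: 35.4
```

Call:
{"method": "move_arm", "body": {"targets": [{"dx": 0.15, "dy": -0.02, "dz": 0.26, "rx": 0, "ry": 0, "rz": 0}, {"dx": 0.3, "dy": -0.03, "dz": 0.52, "rx": 0, "ry": 0, "rz": 0}, {"dx": 0.4, "dy": -0.04, "dz": 0.69, "rx": 0, "ry": 0, "rz": 0}, {"dx": 0.4, "dy": -0.04, "dz": 0.69, "rx": 0, "ry": 0, "rz": 0}, {"dx": 0.2, "dy": 0, "dz": 0.7, "rx": 0, "ry": 0, "rz": 0}, {"dx": 0, "dy": 0, "dz": 0.8, "rx": -0.03, "ry": -0.25, "rz": 0}, {"dx": 0, "dy": 0, "dz": 0.8, "rx": -0.03, "ry": -0.25, "rz": 0}, {"dx": 0, "dy": 0, "dz": 0.8, "rx": -0.03, "ry": -0.25, "rz": 0}, {"dx": 0, "dy": 0, "dz": 0.2, "rx": -0.03, "ry": -0.25, "rz": 0}, {"dx": 0, "dy": 0, "dz": 0, "rx": 0, "ry": 0, "rz": 0}]}}

```text
t: 6.5
tcp_pos: [0.5085, 0.272, 0.1987]
tool_rot: [0.745, 0.667, -0.001, 0.0]
force: [-0.7, 0.1, -0.6]
finger_gap: 0.094
gripper_force: 35.2
```

```bash
python3 - <<'E'
from h import *
im=cv2.imread('pics/top0.png');hsv=cv2.cvtColor(im,cv2.COLOR_BGR2HSV)
x0,y0=312,222;h=hsv[y0:300,x0:410]
k=((h[...,0]>8)&(h[...,0]<24)&(h[...,1]>85)&(h[...,2]>90)).astype(np.uint8)
k=cv2.morphologyEx(k,cv2.MORPH_CLOSE,np.ones((5,5)));k=cv2.morphologyEx(k,cv2.MORPH_OPEN,np.ones((5,5)))
c=max(cv2.findContours(k,0,2)[0],key=cv2.contourArea)+np.array([x0,y0])
b=cv2.boxPoints(cv2.minAreaRect(c));P=plane('top',b,[.01]*4,None);print(b.round(1).tolist(),P.round(4).tolist(),P.mean(0))
print([np.linalg.norm(P[i]-P[i-1]).round(4) for i in range(4)],'edges deg',[np.degrees(np.arctan2(*(P[i]-P[i-1])[[1,0]])).round(1) for i in range(4)])
print(pose()[0],pose()[1].as_matrix().round(3).tolist(),sensors.sense()['finger_gap'])
E
```

```text
[[319.8999938964844, 288.20001220703125], [322.79998779296875, 233.0], [397.79998779296875, 237.0], [394.8999938964844, 292.20001220703125]] [[0.3802, -0.0964, 0.01], [0.5121, -0.107, 0.01], [0.4988, -0.2884, 0.01], [0.367, -0.2761, 0.01]] [ 0.43954155 -0.1919594   0.01      ]
[np.float64(0.1802), np.float64(0.1323), np.float64(0.1818), np.float64(0.1324)] edges deg [np.float64(85.8), np.float64(-4.6), np.float64(-94.2), np.float64(174.7)]
[0.50850353 0.27202593 0.19874212] [[0.11, 0.994, -0.001], [0.994, -0.11, -0.002], [-0.002, -0.001, -1.0]] 0.094392347482862
```

Call:
{"method": "move_arm", "body": {"targets": [{"dx": -0.2, "dy": -1, "dz": 0, "rx": 0, "ry": 0, "rz": 0.3}, {"dx": -0.2, "dy": -1, "dz": 0, "rx": 0, "ry": 0, "rz": 0.3}, {"dx": -0.2, "dy": -1, "dz": 0, "rx": 0, "ry": 0, "rz": 0.3}, {"dx": -0.2, "dy": -1, "dz": 0, "rx": 0, "ry": 0, "rz": 0.3}, {"dx": -0.2, "dy": -1, "dz": 0, "rx": 0, "ry": 0, "rz": 0.3}, {"dx": -0.2, "dy": -1, "dz": 0, "rx": 0, "ry": 0, "rz": 0.3}, {"dx": -0.2, "dy": -1, "dz": 0, "rx": 0, "ry": 0, "rz": 0.3}, {"dx": -0.2, "dy": -1, "dz": 0, "rx": 0, "ry": 0, "rz": 0.3}, {"dx": -0.2, "dy": -1, "dz": 0, "rx": 0, "ry": 0, "rz": 0.3}, {"dx": -0.2, "dy": -1, "dz": 0, "rx": 0, "ry": 0, "rz": 0.3}]}}

```text
t: 7.75
tcp_pos: [0.4614, 0.0201, 0.1971]
tool_rot: [0.054, 0.999, 0.0, 0.0]
force: [0.1, 0.7, 0.9]
finger_gap: 0.094
gripper_force: 35.2
```

Call:
{"method": "move_arm", "body": {"targets": [{"dx": -0.14, "dy": -1, "dz": 0, "rx": 0, "ry": 0, "rz": 0.06}, {"dx": 0, "dy": -1, "dz": 0, "rx": 0, "ry": 0, "rz": 0}, {"dx": 0, "dy": -1, "dz": 0, "rx": 0, "ry": 0, "rz": 0}, {"dx": 0, "dy": -0.5, "dz": 0, "rx": 0, "ry": 0, "rz": 0}, {"dx": 0, "dy": 0, "dz": 0, "rx": 0, "ry": 0, "rz": 0}, {"dx": 0, "dy": 0, "dz": 0, "rx": 0, "ry": 0, "rz": 0}, {"dx": 0, "dy": 0, "dz": 0, "rx": 0, "ry": 0, "rz": 0}, {"dx": 0, "dy": 0, "dz": 0, "rx": 0, "ry": 0, "rz": 0}, {"dx": 0, "dy": 0, "dz": 0, "rx": 0, "ry": 0, "rz": 0}, {"dx": 0, "dy": 0, "dz": 0, "rx": 0, "ry": 0, "rz": 0}]}}

```text
t: 9.0
tcp_pos: [0.4569, -0.0657, 0.1976]
tool_rot: [0.04, 0.999, -0.0, 0.001]
force: [0.6, 0.6, -1.5]
finger_gap: 0.092
gripper_force: 35.2
```

```bash
python3 - <<'E'
from h import *
im,m=wrist('pics/w4.png');print(pose()[0],pose()[1].as_matrix().round(3).tolist(),sensors.sense()['finger_gap'],sensors.sense()['q'].round(2))
E
```

```text
[ 0.45695249 -0.0657513   0.19759983] [[-0.997, 0.08, 0.002], [0.08, 0.997, -0.0], [-0.002, -0.0, -1.0]] 0.09190759008593992 [-0.39  0.36  1.87  0.    0.91 -1.88]
```

View pics/w4.png

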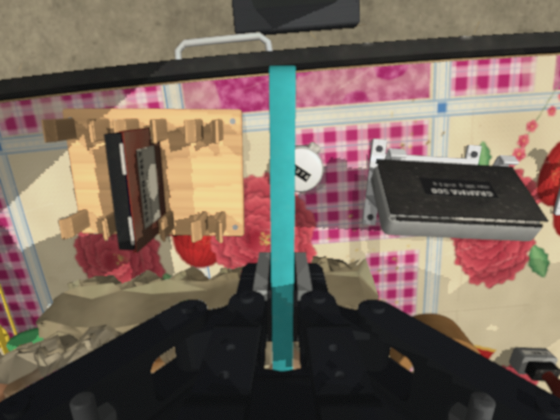

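The wrist view shows the rack at columns 45–243, rows 108–240. The narrow slot's fin pairs are near (210,130) and (212,222), the scale is at (455,195), and the held gauge is at column 282. I'll enlarge the rack.

```bash
python3 - <<'E'
import cv2
im=cv2.imread('pics/w4.png');c=cv2.resize(im[100:250,40:250],None,fx=3.8,fy=3.8,interpolation=cv2.INTER_CUBIC);print(c.shape)
cv2.imwrite('pics/c4.png',c)
E
```

```text
(570, 798, 3)
```

View pics/c4.png

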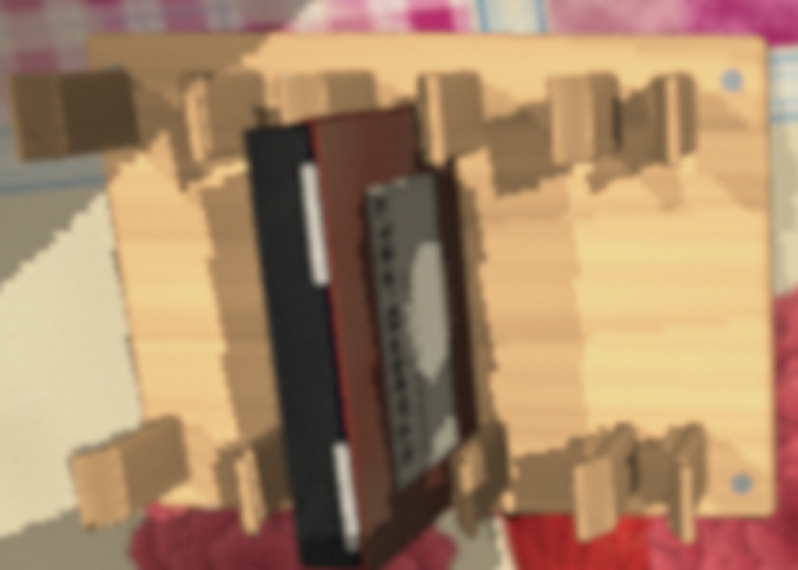

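```bash
python3 - <<'E'
from h import *
import pickle
m=pickle.load(open('pics/w4.png.pkl','rb'))
K=np.array([[m['fx'],0,m['cx']],[0,m['fy'],m['cy']],[0,0,1.]]);E=np.array(m['extrinsics'])
full=lambda c:np.array(c,float)/3.8+[40,100]
A,B,L,N1,N2=plane('w',full([(767,37),(776,516),(90,35),(733,80),(741,484)]),[.01]*5,m)
print(A.round(4),B.round(4),L.round(4),'len x',np.linalg.norm(A-B),'len y',np.linalg.norm(A-L),'screws',np.linalg.norm(N1-N2))
ux=(B-A)/np.linalg.norm(B-A);yaw=np.arctan2(ux[1],ux[0]);l=(A-L);print('yaw',np.degrees(yaw),np.degrees(np.arctan2(-l[0],l[1])))
yaw=(yaw+np.arctan2(-l[0],l[1]))/2
ex=np.array([np.cos(yaw),np.sin(yaw),0]);ey=np.array([-ex[1],ex[0],0])
cen=(A+B)/2-.088*ey;print('centre',cen)
def pr(P):
    q,_=cv2.projectPoints(np.array(P),cv2.Rodrigues(E[:3,:3])[0],E[:3,3],K,np.array(m['distortion']));return ((q.reshape(-1,2)-[40,100])*3.8).round().tolist()
for off in(58,):
  for s in(-1,1):
    for f in(6.5,12.5,-6.5,-12.5):
      print('x',s,'fin face',f,'top/base',pr([cen+ex*s*.046+ey*(off+f)/1000+[0,0,z] for z in(.04,0)]))
E
```

```text
[ 0.3832 -0.0972  0.01  ] [ 0.5109 -0.1095  0.01  ] [ 0.3667 -0.2697  0.01  ] len x 0.12825827269247297 len y 0.17328005167971597 screws 0.1083457807338617
yaw -5.480791631997418 -5.458609672234674
centre [ 0.43866792 -0.19096419  0.01      ]
x -1 fin face 6.5 top/base [[643.0, 121.0], [676.0, 110.0]]
x -1 fin face 12.5 top/base [[670.0, 121.0], [699.0, 110.0]]
x -1 fin face -6.5 top/base [[585.0, 120.0], [625.0, 109.0]]
x -1 fin face -12.5 top/base [[559.0, 120.0], [601.0, 109.0]]
x 1 fin face 6.5 top/base [[661.0, 505.0], [689.0, 453.0]]
x 1 fin face 12.5 top/base [[685.0, 506.0], [711.0, 453.0]]
x 1 fin face -6.5 top/base [[608.0, 505.0], [642.0, 452.0]]
x 1 fin face -12.5 top/base [[584.0, 504.0], [620.0, 452.0]]
```

```bash
python3 - <<'E'
from h import *
import pickle
m=pickle.load(open('pics/w4.png.pkl','rb'));p,r=pose()
C,d=ray('w',[(282,66),(282,100),(282,200)],m);C=r.inv().apply(C-p);d=r.inv().apply(d)
print((C+d*((-.0246-C[2])/d[:,2])[:,None]).round(4).tolist())
ex=frame(-5.5)[0];ey=frame(-5.5)[1]
S=np.array([.4387,-.191,.01])+.0585*ey;T=S+.013*ex+[0,0,.0246]
print(S,T);togo(T,tool([0,0,-1],ey))
E
```

```text
[[0.0857, 0.0009, -0.0246], [0.0749, 0.0009, -0.0246], [0.04, 0.0008, -0.0246]]
[ 0.44430698 -0.13276932  0.01      ] [ 0.45724713 -0.13401532  0.0346    ]
shift u [0.01, -2.73, -6.52] turn u [0.0, 0.005, -0.03]
```

Call:
{"method": "move_arm", "body": {"targets": [{"dx": 0, "dy": -0.9, "dz": 0, "rx": 0, "ry": 0, "rz": -0.03}, {"dx": 0, "dy": -0.95, "dz": 0, "rx": 0, "ry": 0, "rz": 0}, {"dx": 0, "dy": -0.9, "dz": -0.4, "rx": 0, "ry": 0, "rz": 0}, {"dx": 0, "dy": 0, "dz": -0.9, "rx": 0, "ry": 0, "rz": 0}, {"dx": 0, "dy": 0, "dz": -0.9, "rx": 0, "ry": 0, "rz": 0}, {"dx": 0, "dy": 0, "dz": -0.9, "rx": 0, "ry": 0, "rz": 0}, {"dx": 0, "dy": 0, "dz": -0.9, "rx": 0, "ry": 0, "rz": 0}, {"dx": 0, "dy": 0, "dz": -0.4, "rx": 0, "ry": 0, "rz": 0}, {"dx": 0, "dy": 0, "dz": 0, "rx": 0, "ry": 0, "rz": 0}, {"dx": 0, "dy": 0, "dz": 0, "rx": 0, "ry": 0, "rz": 0}]}}

```text
t: 10.3
tcp_pos: [0.4575, -0.1349, 0.0882]
tool_rot: [0.048, 0.999, -0.0, 0.002]
force: [-0.1, 0.1, -0.6]
finger_gap: 0.092
gripper_force: 35.2
```

```bash
python3 - <<'E'
from h import *
ey=frame(-5.5)[1]
togo([.4572,-.1345,.0346],tool([0,0,-1],ey));im,m=wrist('pics/w5.png');print(pose()[0],sensors.sense()['force'])
cv2.imwrite('pics/c5.png',cv2.resize(im[0:350,150:420],None,fx=1.7,fy=1.7,interpolation=cv2.INTER_CUBIC))
E
```

```text
shift u [-0.01, 0.02, -2.14] turn u [0.002, 0.007, 0.0]
[ 0.45751042 -0.13487905  0.08829694] [0.27203029 0.07171891 0.22526768]
```

View pics/c5.png

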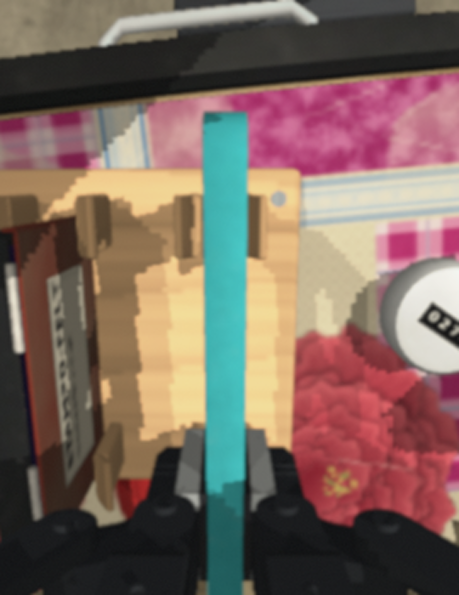

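The crop shows the gauge (columns 204–247) lying between the narrow slot's near fins (175–202 and 247–267), within 1 mm of their middle. I'll lower it.

Call:
{"method": "move_arm", "body": {"targets": [{"dx": 0, "dy": -0.02, "dz": -0.35, "rx": 0, "ry": 0, "rz": 0}, {"dx": 0, "dy": -0.01, "dz": -0.35, "rx": 0, "ry": 0, "rz": 0}, {"dx": 0, "dy": 0, "dz": -0.35, "rx": 0, "ry": 0, "rz": 0}, {"dx": 0, "dy": 0, "dz": -0.35, "rx": 0, "ry": 0, "rz": 0}, {"dx": 0, "dy": 0, "dz": -0.35, "rx": 0, "ry": 0, "rz": 0}, {"dx": 0, "dy": 0, "dz": -0.1, "rx": 0, "ry": 0, "rz": 0}, {"dx": 0, "dy": 0, "dz": -0.1, "rx": 0, "ry": 0, "rz": 0}, {"dx": 0, "dy": 0, "dz": -0.1, "rx": 0, "ry": 0, "rz": 0}, {"dx": 0, "dy": 0, "dz": -0.05, "rx": 0, "ry": 0, "rz": 0}, {"dx": 0, "dy": 0, "dz": 0, "rx": 0, "ry": 0, "rz": 0}]}}

```text
t: 11.6
tcp_pos: [0.457, -0.1354, 0.0351]
tool_rot: [0.048, 0.999, -0.0, 0.001]
force: [0.2, 0.4, -0.8]
finger_gap: 0.094
gripper_force: 35.2
```

Call:
{"method": "move_arm", "body": {"targets": [{"dx": 0, "dy": 0, "dz": -0.05, "rx": 0, "ry": 0, "rz": 0}, {"dx": 0, "dy": 0, "dz": -0.05, "rx": 0, "ry": 0, "rz": 0}, {"dx": 0, "dy": 0, "dz": -0.05, "rx": 0, "ry": 0, "rz": 0}, {"dx": 0, "dy": 0, "dz": 0, "rx": 0, "ry": 0, "rz": 0}, {"dx": 0, "dy": 0, "dz": 0, "rx": 0, "ry": 0, "rz": 0}, {"dx": 0, "dy": 0, "dz": 0, "rx": 0, "ry": 0, "rz": 0}, {"dx": 0, "dy": 0, "dz": 0, "rx": 0, "ry": 0, "rz": 0}, {"dx": 0, "dy": 0, "dz": 0, "rx": 0, "ry": 0, "rz": 0}, {"dx": 0, "dy": 0, "dz": 0, "rx": 0, "ry": 0, "rz": 0}, {"dx": 0, "dy": 0, "dz": 0, "rx": 0, "ry": 0, "rz": 0}]}}

```text
t: 12.85
tcp_pos: [0.4573, -0.1356, 0.0341]
tool_rot: [0.048, 0.999, -0.001, 0.002]
force: [-2.9, 0.9, 25.8]
finger_gap: 0.098
gripper_force: 38.8
```

Call:
{"method": "move_arm", "body": {"targets": [{"dx": 0, "dy": 0, "dz": 0.08, "rx": 0, "ry": 0, "rz": 0}, {"dx": 0, "dy": 0, "dz": 0, "rx": 0, "ry": 0, "rz": 0}, {"dx": 0, "dy": 0, "dz": 0, "rx": 0, "ry": 0, "rz": 0}, {"dx": 0, "dy": 0, "dz": 0, "rx": 0, "ry": 0, "rz": 0}, {"dx": 0, "dy": 0, "dz": 0, "rx": 0, "ry": 0, "rz": 0}, {"dx": 0, "dy": 0, "dz": 0, "rx": 0, "ry": 0, "rz": 0}, {"dx": 0, "dy": 0, "dz": 0.2, "rx": 0, "ry": 0, "rz": 0}, {"dx": 0, "dy": 0, "dz": 0.8, "rx": 0, "ry": 0, "rz": 0}, {"dx": 0, "dy": 0, "dz": 1, "rx": 0, "ry": 0, "rz": 0}, {"dx": 0, "dy": 0, "dz": 1, "rx": 0, "ry": 0, "rz": 0}], "claw": 35}}

```text
t: 14.1
tcp_pos: [0.4568, -0.1353, 0.1092]
tool_rot: [0.048, 0.999, -0.0, 0.001]
force: [1.1, 0.4, -0.4]
finger_gap: 0.35
gripper_force: 0.0
```

```bash
python3 - <<'E'
from h import *
import pickle
im=cv2.imread('pics/w4.png');hsv=cv2.cvtColor(im,cv2.COLOR_BGR2HSV)
m=pickle.load(open('pics/w4.png.pkl','rb'))
x0,y0=340,140;h=hsv[y0:260,x0:556]
k=(h[...,2]<60).astype(np.uint8);k=cv2.morphologyEx(k,cv2.MORPH_CLOSE,np.ones((5,5)))
c=max(cv2.findContours(k,0,2)[0],key=cv2.contourArea)+np.array([x0,y0]);print(cv2.contourArea(c),cv2.approxPolyDP(cv2.convexHull(c),5,True).reshape(-1,2).tolist())
i2=cams.snapshot('wrist')[:,:,::-1];cv2.imwrite('pics/w6.png',i2)
a=im[130:260,340:560];b=cv2.resize(i2,(371,278))
cv=np.zeros((560,800,3),np.uint8);cv[:390,:660]=cv2.resize(a,None,fx=3,fy=3,interpolation=cv2.INTER_CUBIC)
cv2.imwrite('pics/c6.png',cv)
hs=cv2.cvtColor(i2.copy(),cv2.COLOR_BGR2HSV);t=((abs(hs[...,0].astype(int)-88)<12)&(hs[...,1]>110))
mm=cams.camera_model('wrist')
for z in[(v,np.where(t[v])[0]) for v in range(20,400,40)]:
    if len(z[1])>5: u=z[1];print(z[0],u.min(),u.max(),plane('w',[(u.mean(),z[0])],[.066],mm).round(4).tolist())
r=np.where(t.sum(1)>8)[0];print(r.min(),r.max(),plane('w',[(280,r.min()),(280,r.max())],[.066,.066],mm).round(4).tolist())
E
```

```text
7657.5 [[377, 161], [511, 168], [544, 219], [539, 226], [397, 219]]
100 275 288 [[0.3824, -0.1283, 0.066]]
140 275 289 [[0.4036, -0.1301, 0.066]]
180 276 287 [[0.4261, -0.1325, 0.066]]
220 276 287 [[0.4502, -0.1349, 0.066]]
260 276 288 [[0.4762, -0.1372, 0.066]]
300 277 287 [[0.5045, -0.1399, 0.066]]
85 320 [[0.3747, -0.1283, 0.066], [0.5195, -0.1427, 0.066]]
```

View pics/c6.png

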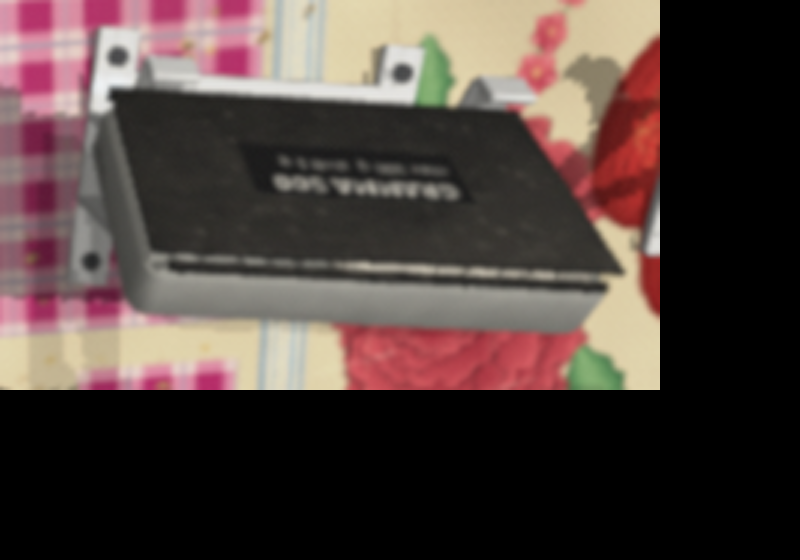

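The crop shows the scale's cover with corners at about (112,90), (518,112), (625,272) and (155,258), and its silver box edge above and behind. The gauge now stands centred in its slot at (0.447, -0.135). Next I'll compute the scale pose.

```bash
python3 - <<'E'
from h import *
import pickle
m=pickle.load(open('pics/w4.png.pkl','rb'))
full=lambda c:np.array(c,float)/3+[340,130]
P=plane('w',full([(155,260),(625,272),(112,90),(518,112)]),[.1104,.1104,.0515,.0515],m)
print(P.round(4).tolist(),[np.linalg.norm(P[i]-P[j]).round(4) for i,j in((0,1),(2,3),(0,2),(1,3))])
for i,j in((0,1),(2,3)): d=P[j]-P[i];print('yaw',np.degrees(np.arctan2(-d[0],d[1])))
print('cover centre',P.mean(0))
Q=plane('w',full([(140,312),(572,330)]),[.0989,.0989],m);print('back top edge',Q.round(4).tolist())
E
```

```text
[[0.4666, 0.0142, 0.1104], [0.4797, 0.1334, 0.1104], [0.4346, 0.0199, 0.0515], [0.4502, 0.1415, 0.0515]] [np.float64(0.1199), np.float64(0.1227), np.float64(0.0673), np.float64(0.0664)]
yaw -6.270248474943838
yaw -7.3420152773128535
cover centre [0.45777894 0.07723389 0.08095   ]
back top edge [[0.4846, 0.0141, 0.0989], [0.4997, 0.1307, 0.0989]]
```

Call:
{"method": "move_arm", "body": {"targets": [{"dx": 0, "dy": 0, "dz": 1, "rx": 0, "ry": 0, "rz": 0}, {"dx": 0, "dy": 0.3, "dz": 1, "rx": 0, "ry": 0, "rz": -0.3}, {"dx": 0, "dy": 1, "dz": 1, "rx": 0, "ry": 0, "rz": -0.34}, {"dx": 0.3, "dy": 1, "dz": 0.5, "rx": 0, "ry": 0, "rz": -0.34}, {"dx": 0.3, "dy": 1, "dz": 0, "rx": 0, "ry": 0, "rz": -0.34}, {"dx": 0.3, "dy": 1, "dz": 0, "rx": 0, "ry": 0, "rz": -0.34}, {"dx": 0.3, "dy": 1, "dz": 0, "rx": 0, "ry": 0, "rz": -0.34}, {"dx": 0.3, "dy": 1, "dz": 0, "rx": 0, "ry": 0, "rz": -0.34}, {"dx": 0.3, "dy": 1, "dz": 0, "rx": 0, "ry": 0, "rz": -0.34}, {"dx": 0.3, "dy": 0.9, "dz": 0, "rx": 0, "ry": 0, "rz": -0.34}]}}

```text
t: 15.4
tcp_pos: [0.5093, 0.0706, 0.1957]
tool_rot: [0.746, 0.666, -0.001, 0.001]
force: [0.5, 0.7, 0.3]
finger_gap: 0.349
gripper_force: 0.0
```

```bash
cat >> h.py <<'E'
def sc():
    ex,ey,up,n=frame(-6.8);mid=np.array([.4677,.076,.0752]);return mid-.004*up,up,tool(-up,-n)
E
python3 - <<'E'
from h import *
T,up,r=sc();togo(T+.09*up,r);togo(T,r);print(pose()[0])
E
```

```text
shift u [0.04, 0.01, -1.84] turn u [0.12, 0.992, -0.013]
shift u [-1.74, 0.23, -4.96] turn u [0.12, 0.992, -0.013]
[0.50930265 0.07057609 0.19569361]
```

Next: tilt and open to 75%, then descend to 45 mm short of the grasp and check with the wrist camera, numbers only.

Call:
{"method": "move_arm", "body": {"targets": [{"dx": 0, "dy": 0, "dz": -0.2, "rx": 0.03, "ry": 0.25, "rz": 0}, {"dx": 0, "dy": 0, "dz": -0.4, "rx": 0.03, "ry": 0.25, "rz": 0}, {"dx": 0, "dy": 0, "dz": -0.4, "rx": 0.03, "ry": 0.25, "rz": 0}, {"dx": 0.04, "dy": 0, "dz": -0.4, "rx": 0.03, "ry": 0.24, "rz": -0.01}, {"dx": 0, "dy": 0, "dz": -0.4, "rx": 0, "ry": 0, "rz": 0}, {"dx": 0, "dy": 0, "dz": 0, "rx": 0, "ry": 0, "rz": 0}, {"dx": -0.4, "dy": 0.05, "dz": -0.7, "rx": 0, "ry": 0, "rz": 0}, {"dx": -0.4, "dy": 0.05, "dz": -0.7, "rx": 0, "ry": 0, "rz": 0}, {"dx": 0, "dy": 0, "dz": 0, "rx": 0, "ry": 0, "rz": 0}, {"dx": 0, "dy": 0, "dz": 0, "rx": 0, "ry": 0, "rz": 0}], "claw": 75}}

```text
t: 16.65
tcp_pos: [0.491, 0.0722, 0.1171]
tool_rot: [0.72, 0.644, -0.169, -0.193]
force: [-0.1, -0.5, 0.3]
finger_gap: 0.757
gripper_force: 0.0
```

```bash
python3 - <<'E'
from h import *
T,up,r=sc();togo(T,r);im,m=wrist('pics/w7.png');p,q=pose();print(p)
hsv=cv2.cvtColor(im,cv2.COLOR_BGR2HSV)
top=T+.038*up;R0=q.inv()
for v in range(60,300,40):
    row=hsv[v].astype(int); g=(row[:,1]<45)&(row[:,2]>60)
    runs=[];s=None
    for u in range(200,390):
        if g[u] and s is None:s=u
        if not g[u] and s is not None:
            if u-s>12:runs.append((s,u))
            s=None
    for a,b in runs:
        C,d=ray('w',[(a,v),(b,v)],m);P=C+d*(((top-C)@up)/(d@up))[:,None]
        print(v,a,b,R0.apply(P-p).round(4).tolist())
E
```

```text
shift u [-1.01, 0.16, -1.81] turn u [-0.008, 0.009, -0.012]
[0.49133489 0.07212973 0.11701008]
60 230 248 [[0.0946, -0.0223, 0.0142], [0.0946, -0.0144, 0.0142]]
100 229 253 [[0.0778, -0.0234, 0.0141], [0.0778, -0.0126, 0.0142]]
140 239 260 [[0.06, -0.0195, 0.0141], [0.06, -0.0098, 0.0142]]
180 214 248 [[0.0412, -0.0322, 0.0141], [0.0412, -0.0159, 0.0141]]
220 267 314 [[0.021, -0.0071, 0.0142], [0.0209, 0.0162, 0.0143]]
260 267 355 [[-0.0007, -0.0074, 0.0141], [-0.0009, 0.038, 0.0143]]
260 360 373 [[-0.0009, 0.0406, 0.0144], [-0.001, 0.0474, 0.0144]]
```

```bash
python3 - <<'E'
from h import *
im=cv2.imread('pics/w7.png')
for v in(120,160,200,220,240):print(v,[tuple(map(int,im[v,u])) for u in range(240,336,5)])
E
```

```text
120 [(191, 205, 205), (194, 214, 218), (189, 205, 205), (170, 205, 219), (167, 206, 221), (167, 206, 221), (168, 207, 221), (168, 207, 221), (169, 208, 222), (113, 165, 131), (117, 176, 135), (124, 183, 144), (117, 179, 136), (117, 179, 135), (111, 170, 124), (113, 154, 138), (104, 99, 218), (90, 82, 199), (71, 64, 161), (83, 79, 175)]
160 [(177, 176, 219), (200, 213, 213), (202, 222, 227), (198, 211, 211), (39, 40, 40), (33, 34, 34), (161, 175, 181), (156, 165, 166), (148, 156, 158), (143, 151, 152), (141, 148, 150), (135, 143, 144), (131, 138, 139), (94, 99, 100), (119, 122, 122), (84, 86, 86), (112, 123, 127), (101, 119, 126), (92, 112, 120), (152, 186, 200)]
200 [(128, 97, 187), (163, 164, 213), (198, 214, 216), (200, 222, 227), (36, 36, 37), (29, 29, 29), (133, 145, 150), (159, 168, 170), (144, 153, 154), (129, 137, 138), (127, 133, 134), (122, 128, 129), (118, 124, 125), (204, 209, 211), (225, 228, 229), (71, 54, 103), (76, 41, 124), (90, 79, 118), (94, 85, 115), (73, 52, 107)]
220 [(155, 137, 209), (143, 115, 200), (190, 200, 197), (200, 219, 221), (38, 41, 43), (24, 25, 24), (156, 169, 175), (136, 144, 145), (132, 139, 141), (130, 137, 138), (126, 132, 133), (124, 131, 132), (117, 122, 124), (225, 229, 230), (207, 213, 214), (107, 96, 137), (92, 82, 115), (99, 95, 117), (102, 100, 112), (101, 97, 116)]
240 [(134, 109, 193), (128, 98, 188), (154, 156, 205), (195, 214, 217), (37, 40, 41), (26, 27, 27), (155, 169, 175), (135, 143, 144), (133, 141, 142), (130, 139, 140), (129, 136, 137), (129, 136, 137), (121, 128, 129), (230, 234, 235), (202, 207, 208), (128, 111, 172), (87, 73, 117), (87, 77, 115), (101, 100, 119), (98, 95, 122)]
```

The scale spans columns 258–304, which is 23 mm wide and centred within 0.2 mm between the fingers. I'll descend and grip.

Call:
{"method": "move_arm", "body": {"targets": [{"dx": -0.25, "dy": 0.04, "dz": -0.45, "rx": 0, "ry": 0, "rz": -0.01}, {"dx": -0.25, "dy": 0.04, "dz": -0.45, "rx": 0, "ry": 0, "rz": 0}, {"dx": -0.25, "dy": 0.04, "dz": -0.45, "rx": 0, "ry": 0, "rz": 0}, {"dx": -0.25, "dy": 0.04, "dz": -0.45, "rx": 0, "ry": 0, "rz": 0}, {"dx": 0, "dy": 0, "dz": 0, "rx": 0, "ry": 0, "rz": 0}, {"dx": 0, "dy": 0, "dz": 0, "rx": 0, "ry": 0, "rz": 0}, {"dx": 0, "dy": 0, "dz": 0, "rx": 0, "ry": 0, "rz": 0}, {"dx": 0, "dy": 0, "dz": 0, "rx": 0, "ry": 0, "rz": 0}, {"dx": 0, "dy": 0, "dz": 0, "rx": 0, "ry": 0, "rz": 0}, {"dx": 0, "dy": 0, "dz": 0, "rx": 0, "ry": 0, "rz": 0}]}}

```text
t: 17.95
tcp_pos: [0.4655, 0.0761, 0.0709]
tool_rot: [0.722, 0.642, -0.17, -0.194]
force: [0.6, -0.5, 0.2]
finger_gap: 0.748
gripper_force: 0.0
```

Call:
{"method": "move_arm", "body": {"targets": [{"dx": 0, "dy": 0, "dz": 0, "rx": 0, "ry": 0, "rz": 0}, {"dx": 0, "dy": 0, "dz": 0, "rx": 0, "ry": 0, "rz": 0}, {"dx": 0, "dy": 0, "dz": 0, "rx": 0, "ry": 0, "rz": 0}, {"dx": 0, "dy": 0, "dz": 0, "rx": 0, "ry": 0, "rz": 0}, {"dx": 0, "dy": 0, "dz": 0, "rx": 0, "ry": 0, "rz": 0}, {"dx": 0, "dy": 0, "dz": 0, "rx": 0, "ry": 0, "rz": 0}, {"dx": 0, "dy": 0, "dz": 0, "rx": 0, "ry": 0, "rz": 0}, {"dx": 0, "dy": 0, "dz": 0, "rx": 0, "ry": 0, "rz": 0}, {"dx": 0, "dy": 0, "dz": 0, "rx": 0, "ry": 0, "rz": 0}, {"dx": 0, "dy": 0, "dz": 0, "rx": 0, "ry": 0, "rz": 0}], "claw": 0, "newtons": 50}}

```text
t: 19.2
tcp_pos: [0.4639, 0.0763, 0.0718]
tool_rot: [0.722, 0.642, -0.171, -0.196]
force: [-2.5, 0.8, 5.5]
finger_gap: 0.267
gripper_force: 50.0
```

```bash
python3 - <<'E'
from h import *
T,up,r=sc();togo(T,r)
p,q=pose();mid=T+.004*up;print('mid in tool',q.inv().apply(mid-p).round(4))
E
```

```text
shift u [0.07, -0.0, -0.0] turn u [-0.009, -0.004, -0.001]
mid in tool [ 0.0001  0.0016 -0.0048]
```

Call:
{"method": "move_arm", "body": {"targets": [{"dx": 0.15, "dy": -0.02, "dz": 0.26, "rx": 0, "ry": 0, "rz": 0}, {"dx": 0.3, "dy": -0.03, "dz": 0.52, "rx": 0, "ry": 0, "rz": 0}, {"dx": 0.4, "dy": -0.04, "dz": 0.69, "rx": 0, "ry": 0, "rz": 0}, {"dx": 0.4, "dy": -0.04, "dz": 0.69, "rx": 0, "ry": 0, "rz": 0}, {"dx": 0.2, "dy": 0, "dz": 0.7, "rx": 0, "ry": 0, "rz": 0}, {"dx": 0, "dy": 0, "dz": 0.8, "rx": -0.03, "ry": -0.25, "rz": 0}, {"dx": 0, "dy": 0, "dz": 0.8, "rx": -0.03, "ry": -0.25, "rz": 0}, {"dx": 0, "dy": 0, "dz": 0.8, "rx": -0.03, "ry": -0.25, "rz": 0}, {"dx": 0, "dy": 0, "dz": 0.5, "rx": -0.03, "ry": -0.25, "rz": 0}, {"dx": 0, "dy": 0, "dz": 0, "rx": 0, "ry": 0, "rz": 0}]}}

```text
t: 20.45
tcp_pos: [0.5013, 0.0732, 0.217]
tool_rot: [0.747, 0.665, 0.004, 0.002]
force: [0.7, 0.6, -1.1]
finger_gap: 0.266
gripper_force: 49.8
```

```bash
python3 - <<'E'
from h import *
ey=frame(-5.5)[1];S=np.array([.4387,-.191,.01])-.060*ey;print(S)
togo(S+[0,0,.2],tool([0,0,-1],ey));print(pose()[0])
E
```

```text
[ 0.43294925 -0.25072377  0.01      ]
shift u [-2.73, -12.96, -0.28] turn u [-0.016, 0.009, 3.036]
[0.50131415 0.07315637 0.21704488]
```

Call:
{"method": "move_arm", "body": {"targets": [{"dx": -0.28, "dy": -1, "dz": 0, "rx": 0, "ry": 0, "rz": 0.3}, {"dx": -0.28, "dy": -1, "dz": 0, "rx": 0, "ry": 0, "rz": 0.3}, {"dx": -0.28, "dy": -1, "dz": 0, "rx": 0, "ry": 0, "rz": 0.3}, {"dx": -0.28, "dy": -1, "dz": 0, "rx": 0, "ry": 0, "rz": 0.3}, {"dx": -0.28, "dy": -1, "dz": 0, "rx": 0, "ry": 0, "rz": 0.3}, {"dx": -0.28, "dy": -1, "dz": 0, "rx": 0, "ry": 0, "rz": 0.3}, {"dx": -0.28, "dy": -1, "dz": 0, "rx": 0, "ry": 0, "rz": 0.3}, {"dx": -0.28, "dy": -1, "dz": 0, "rx": 0, "ry": 0, "rz": 0.3}, {"dx": -0.28, "dy": -1, "dz": 0, "rx": 0, "ry": 0, "rz": 0.3}, {"dx": -0.2, "dy": -1, "dz": 0, "rx": 0, "ry": 0, "rz": 0.3}]}}

```text
t: 21.7
tcp_pos: [0.4348, -0.1792, 0.2146]
tool_rot: [0.055, 0.998, 0.003, -0.002]
force: [0.4, 0.3, -0.6]
finger_gap: 0.266
gripper_force: 49.7
```

Call:
{"method": "move_arm", "body": {"targets": [{"dx": 0, "dy": -1, "dz": 0, "rx": 0, "ry": 0, "rz": 0.04}, {"dx": 0, "dy": -1, "dz": 0, "rx": 0, "ry": 0, "rz": 0}, {"dx": 0, "dy": -0.95, "dz": 0, "rx": 0, "ry": 0, "rz": 0}, {"dx": 0, "dy": 0, "dz": -0.8, "rx": 0, "ry": 0, "rz": 0}, {"dx": 0, "dy": 0, "dz": -0.8, "rx": 0, "ry": 0, "rz": 0}, {"dx": 0, "dy": 0, "dz": -0.8, "rx": 0, "ry": 0, "rz": 0}, {"dx": 0, "dy": 0, "dz": -0.8, "rx": 0, "ry": 0, "rz": 0}, {"dx": 0, "dy": 0, "dz": -0.8, "rx": 0, "ry": 0, "rz": 0}, {"dx": 0, "dy": 0, "dz": 0, "rx": 0, "ry": 0, "rz": 0}, {"dx": 0, "dy": 0, "dz": 0, "rx": 0, "ry": 0, "rz": 0}]}}

```text
t: 22.95
tcp_pos: [0.4344, -0.2517, 0.1151]
tool_rot: [0.047, 0.999, 0.002, -0.001]
force: [-0.0, -0.5, -0.4]
finger_gap: 0.266
gripper_force: 49.6
```

```bash
python3 - <<'E'
from h import *
ey=frame(-5.5)[1];S=np.array([.4387,-.191,.01])-.060*ey
togo(S+[0,0,.0292],tool([0,0,-1],ey));im,m=wrist('pics/w8.png');print(pose()[0],sensors.sense()['force'])
for v in(60,80,100,110,120,130,140,150,180,210):print(v,[int(im[v,u].mean()) for u in range(232,330,4)])
E
```

```text
shift u [-0.06, 0.04, -3.03] turn u [-0.01, -0.004, -0.002]
[ 0.43444705 -0.25166898  0.11538599] [-0.19114581  0.30056855 -2.3916773 ]
60 [158, 160, 164, 161, 164, 161, 155, 152, 157, 159, 159, 164, 163, 158, 161, 161, 160, 159, 144, 151, 132, 114, 114, 71, 112]
80 [48, 48, 49, 49, 47, 46, 45, 44, 45, 46, 46, 45, 43, 45, 44, 46, 46, 46, 46, 45, 47, 42, 35, 31, 29]
100 [117, 117, 104, 103, 99, 138, 145, 146, 123, 95, 96, 97, 124, 153, 156, 151, 131, 130, 136, 141, 164, 162, 170, 150, 140]
110 [172, 167, 156, 150, 151, 167, 170, 171, 166, 148, 147, 146, 153, 169, 164, 174, 161, 155, 156, 160, 171, 168, 175, 167, 159]
120 [168, 169, 153, 152, 157, 158, 157, 158, 158, 158, 157, 158, 158, 158, 158, 158, 158, 158, 159, 159, 159, 159, 159, 159, 159]
130 [158, 158, 135, 144, 153, 146, 135, 152, 155, 155, 156, 155, 156, 156, 156, 158, 158, 158, 147, 156, 160, 160, 160, 161, 203]
140 [170, 173, 165, 138, 114, 102, 73, 33, 33, 46, 163, 86, 94, 96, 96, 94, 94, 94, 93, 94, 126, 158, 168, 161, 161]
150 [158, 161, 163, 135, 91, 29, 26, 22, 32, 110, 109, 122, 125, 124, 125, 124, 123, 126, 125, 125, 123, 116, 133, 138, 158]
180 [169, 169, 171, 149, 128, 33, 32, 30, 108, 152, 129, 141, 139, 137, 136, 136, 135, 135, 136, 136, 134, 125, 124, 129, 127]
210 [236, 237, 182, 146, 218, 30, 32, 30, 101, 139, 128, 139, 139, 138, 139, 138, 135, 134, 133, 134, 134, 117, 144, 144, 144]
```

Call:
{"method": "move_arm", "body": {"targets": [{"dx": -0.06, "dy": 0.04, "dz": -0.4, "rx": -0.01, "ry": 0, "rz": 0}, {"dx": 0, "dy": 0, "dz": -0.4, "rx": 0, "ry": 0, "rz": 0}, {"dx": 0, "dy": 0, "dz": -0.4, "rx": 0, "ry": 0, "rz": 0}, {"dx": 0, "dy": 0, "dz": -0.3, "rx": 0, "ry": 0, "rz": 0}, {"dx": 0, "dy": 0, "dz": -0.2, "rx": 0, "ry": 0, "rz": 0}, {"dx": 0, "dy": 0, "dz": -0.2, "rx": 0, "ry": 0, "rz": 0}, {"dx": 0, "dy": 0, "dz": -0.2, "rx": 0, "ry": 0, "rz": 0}, {"dx": 0, "dy": 0, "dz": -0.2, "rx": 0, "ry": 0, "rz": 0}, {"dx": 0, "dy": 0, "dz": 0, "rx": 0, "ry": 0, "rz": 0}, {"dx": 0, "dy": 0, "dz": 0, "rx": 0, "ry": 0, "rz": 0}]}}

```text
t: 24.25
tcp_pos: [0.4322, -0.2499, 0.0574]
tool_rot: [0.047, 0.999, 0.0, -0.001]
force: [-0.6, -0.1, -1.0]
finger_gap: 0.269
gripper_force: 49.7
```

Call:
{"method": "move_arm", "body": {"targets": [{"dx": 0, "dy": 0, "dz": -0.2, "rx": 0, "ry": 0, "rz": 0}, {"dx": 0, "dy": 0, "dz": -0.2, "rx": 0, "ry": 0, "rz": 0}, {"dx": 0, "dy": 0, "dz": -0.15, "rx": 0, "ry": 0, "rz": 0}, {"dx": 0, "dy": 0, "dz": -0.08, "rx": 0, "ry": 0, "rz": 0}, {"dx": 0, "dy": 0, "dz": -0.05, "rx": 0, "ry": 0, "rz": 0}, {"dx": 0, "dy": 0, "dz": -0.04, "rx": 0, "ry": 0, "rz": 0}, {"dx": 0, "dy": 0, "dz": 0, "rx": 0, "ry": 0, "rz": 0}, {"dx": 0, "dy": 0, "dz": 0, "rx": 0, "ry": 0, "rz": 0}, {"dx": 0, "dy": 0, "dz": 0, "rx": 0, "ry": 0, "rz": 0}, {"dx": 0, "dy": 0, "dz": 0, "rx": 0, "ry": 0, "rz": 0}]}}

```text
t: 25.5
tcp_pos: [0.432, -0.2499, 0.0401]
tool_rot: [0.047, 0.999, -0.0, -0.001]
force: [-2.4, 0.0, 5.5]
finger_gap: 0.267
gripper_force: 50.6
```

Call:
{"method": "move_arm", "body": {"targets": [{"dx": 0, "dy": 0, "dz": 0, "rx": 0, "ry": 0, "rz": 0}, {"dx": 0, "dy": 0, "dz": 0, "rx": 0, "ry": 0, "rz": 0}, {"dx": 0, "dy": 0, "dz": 0, "rx": 0, "ry": 0, "rz": 0}, {"dx": 0, "dy": 0, "dz": 0, "rx": 0, "ry": 0, "rz": 0}, {"dx": 0, "dy": 0, "dz": 0, "rx": 0, "ry": 0, "rz": 0}, {"dx": 0, "dy": 0, "dz": 0, "rx": 0, "ry": 0, "rz": 0}, {"dx": 0, "dy": 0, "dz": 0.2, "rx": 0, "ry": 0, "rz": 0}, {"dx": 0, "dy": 0, "dz": 0.8, "rx": 0, "ry": 0, "rz": 0}, {"dx": 0, "dy": 0, "dz": 1, "rx": 0, "ry": 0, "rz": 0}, {"dx": 0, "dy": 0, "dz": 1, "rx": 0, "ry": 0, "rz": 0}], "claw": 45}}

```text
t: 26.75
tcp_pos: [0.4321, -0.2498, 0.1153]
tool_rot: [0.047, 0.999, 0.0, -0.001]
force: [-0.6, -0.1, -0.4]
finger_gap: 0.452
gripper_force: 0.0
```

Call:
{"method": "move_arm", "body": {"targets": [{"dx": 0, "dy": 0, "dz": 1, "rx": 0, "ry": 0, "rz": 0}, {"dx": 0, "dy": 0, "dz": 1, "rx": 0, "ry": 0, "rz": 0}, {"dx": 0, "dy": 0.5, "dz": 1, "rx": 0, "ry": 0, "rz": 0}, {"dx": 0, "dy": 0.8, "dz": 0.5, "rx": 0, "ry": 0, "rz": 0}, {"dx": 0, "dy": 1, "dz": 0, "rx": 0, "ry": 0, "rz": 0}, {"dx": 0, "dy": 0, "dz": 0, "rx": 0, "ry": 0, "rz": 0}, {"dx": 0, "dy": 0, "dz": 0, "rx": 0, "ry": 0, "rz": 0}, {"dx": 0, "dy": 0, "dz": 0, "rx": 0, "ry": 0, "rz": 0}, {"dx": 0, "dy": 0, "dz": 0, "rx": 0, "ry": 0, "rz": 0}, {"dx": 0, "dy": 0, "dz": 0, "rx": 0, "ry": 0, "rz": 0}]}}

```text
t: 28.0
tcp_pos: [0.4322, -0.1927, 0.2016]
tool_rot: [0.048, 0.999, 0.0, -0.001]
force: [-0.2, -0.2, 0.3]
finger_gap: 0.449
gripper_force: 0.0
```

```bash
python3 - <<'E'
from h import *
im,m=wrist('pics/w9.png');print(pose()[0])
hs=cv2.cvtColor(im,cv2.COLOR_BGR2HSV);t=((abs(hs[...,0].astype(int)-88)<12)&(hs[...,1]>110)).astype(np.uint8)
c=max(cv2.findContours(t,0,2)[0],key=cv2.contourArea);b=cv2.minAreaRect(c)
P=plane('w',cv2.boxPoints(b),[.066]*4,m);print('gauge',P.mean(0).round(4),P.round(4).tolist())
K=np.array([[m['fx'],0,m['cx']],[0,m['fy'],m['cy']],[0,0,1.]]);E=np.array(m['extrinsics'])
ex,ey=frame(-5.5)[:2];S=np.array([.433,-.2507,.078])
pr=lambda Q:cv2.projectPoints(np.array(Q),cv2.Rodrigues(E[:3,:3])[0],E[:3,3],K,np.array(m['distortion']))[0].reshape(-1,2)
for a in(-.045,-.02,.02,.045):
    q=pr([S+a*ex]) [0];v=int(q[1]);u0=int(q[0]);print('expect centre',q.round(1),'edges',pr([S+a*ex-.0115*ey,S+a*ex+.0115*ey])[:,0].round(1));print(u0-32,[int(im[v,u].mean()) for u in range(u0-32,u0+33,2)])
E
```

```text
[ 0.43215926 -0.19265376  0.20168382]
gauge [ 0.4365 -0.1365  0.066 ] [[0.4996, -0.1515, 0.066], [0.371, -0.1383, 0.066], [0.3732, -0.1227, 0.066], [0.5024, -0.1338, 0.066]]
expect centre [208.5 153.3] edges [194.2 223. ]
176 [143, 142, 142, 144, 145, 146, 144, 129, 100, 86, 85, 54, 28, 23, 77, 115, 116, 116, 114, 114, 114, 114, 114, 113, 102, 83, 109, 109, 98, 85, 87, 142, 154]
expect centre [210.4 184.1] edges [196.4 224.5]
178 [144, 144, 143, 142, 142, 141, 142, 141, 141, 142, 135, 77, 33, 43, 128, 153, 163, 167, 171, 172, 174, 179, 180, 180, 157, 116, 109, 103, 86, 70, 104, 118, 118]
expect centre [213.3 230.2] edges [199.8 226.8]
181 [145, 144, 144, 144, 143, 142, 143, 142, 142, 136, 121, 69, 37, 33, 41, 127, 164, 168, 170, 174, 178, 177, 177, 169, 127, 104, 99, 94, 80, 88, 85, 77, 98]
expect centre [215.  257.2] edges [201.9 228.2]
183 [143, 142, 142, 130, 101, 86, 78, 82, 106, 103, 99, 61, 39, 30, 53, 145, 164, 165, 166, 167, 141, 113, 113, 113, 113, 106, 57, 24, 40, 84, 97, 103, 109]
```

```bash
python3 -c "
from station import order
print(order.sign_off())"
```

```text
the job is handed in; nothing more can be done
None
```

I put the gauge in the narrow slot and the scale in the wide one, each lowered onto the base board and released. My last camera measurements put both within about 2–3 mm of their slot's centre. I handed the job in at about 28 s; the sign-off gave no verdict.

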